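Set the coffee grinder's lift-and-turn grind selector

TASK

Set the coffee grinder to the setting marked by the tall peg: pull its sprung selector knob straight up out of the wide notch it is parked in, turn it until its pointer is at the tall peg, and let it drop fully home into the notch there. The marks are only approximate, so feel for the notch; do not force the knob's pin hard against the notched ring, neither sideways nor downwards, and leave the things standing around undisturbed.

Things in the scene. Friction and masses are not known exactly. Their poses are not given: they have to be found in the camera images.
- grinder: coffee grinder, fixed: black rounded box 210 x 150 mm, dark steel deck 85 mm above the worktop, clear hopper with black lid (75 mm across, top 162 mm above the worktop) at the back, 107 mm behind the knob's axis. Origin on the worktop straight under the knob's vertical axis; own -x points to its front (drawer side), z up
- knob_grip (a point): grip point of the black selector knob, on its axis, 143 mm above the worktop when down; rises with it. The grip is an upright bar 16 mm thick (point y), 52 mm long (point x), its top 20 mm above this point; take it across the thickness from above. 34 mm below is a round flange with a pointer arm that reaches 46 mm from the axis along point -x
- knob_lift (a joint): height of the knob, m: 0 = home in a notch, about 0.009 = pin resting on top of the ring's teeth, 0.018 = stop. A spring pulls it down with 6 N at 0, 8.7 N at 0.009, 11.4 N at the stop; let go or held loosely it falls by itself, slowed by a damper (15 N s/m). 0.010 or more passes over the teeth
- knob_turn (a joint): knob angle in the grinder, rad: 0 = pointer to the grinder's front, positive = counter-clockwise from above, stops at -1.45 and 1.45. Starts within 0.08 of 0, pin down in the wide parking notch, where a tooth blocks it after 0.04 to 0.36 rad. With the pin up or on top of the teeth it turns easily (under 0.1 N m) and stays where left
- index_pin: steel pin 6 mm thick, round end, under the pointer arm's end 40 mm from the axis; origin on its axis at deck height when down. The fixed castellated ring round the axis has teeth 9 mm high and four notches 8.4 mm wide, one near each mark but all up to 0.12 rad off the marks, the same way; the pin enters within about 0.03 rad. Pin force on the ring must stay under 20 N (spring alone: 9 N)
- peg_top (a point): top of the tall steel peg that marks the wanted setting: 12 mm thick, 24 mm high on the deck, top 109 mm above the worktop, 56 mm from the knob's axis. It stands at one of four marks, at knob angles -1.1, -0.6, 0.6 and 1.1; the three others are small studs 6 mm thick, 5 mm high
- knob_line (a point): point on the pointer's line 56 mm from the knob's axis, 10 mm beyond the arm's end; it lies over or beside the tall peg when the knob is at that setting
- mug_coffee: green and white mug, 107 mm high, loose, beside the grinder on its -y side; origin at the centre of its underside
- spice_a: spice jar with dark cap, 41 mm across, 105 mm high, loose, beside the grinder on its +y side; origin at the centre of its underside
- soup_tin: tin, 75 mm across, 58 mm high, loose, on the worktop near the toaster; origin at the centre of its underside
- honey_jar: honey jar with dark lid, 65 mm across, 86 mm high, loose, beyond the grinder; origin at the centre of its underside
- tea_box: red carton, 69 x 113 x 118 mm, loose, at the back; origin at the centre of its underside

How it is judged:
By the outcome, as a careful person would: the job done as asked, in the order asked, and still so for the second after the job is handed in, with the robot touching nothing.
It also fails if it takes over 45 s, if anything falls off the work surface, if the arm or the gripper's body presses on something with over 40 N, if the wrist force passes 120 N, or if a joint passes its speed limit or range.

ROBOT

A 6-joint arm with a two-finger parallel gripper is mounted at the origin on a cart in front of the work surface, level with it; the furniture and walls round the work are solid. World frame = base frame: x ahead of the robot, y to its left, z up, the work surface at z = 0. Lengths are in m, angles in degrees, forces in N, time in s.
With the tool pointing down it reaches from about 0.25 to 0.8 m from the base axis. Payload 8.5 kg.
Tool frame: the origin (TCP) lies midway between the tips of the shut fingers; the grasp point (between the pads) lies 19 mm behind it (bot.grip_depth is the distance from the TCP to the grasp point, in m); z points along the fingers, x is the direction in which the jaws open and shut, and the axes are right-handed (so a half turn about z gives the same grasp; the last joint's range is limited). The gripper opens to 85 mm and grips with 20 to 120 N. Pads are 22 mm wide; open, the fingers measure 114 mm over their backs; the gripper's body (76 mm by 85 mm) begins 54 mm behind the grasp point. The pads swing forward as they close: fully open they stand 13 mm farther back than shut.
Start: joints at [76.203, 13.648, -0.773, 75.585, 0, 90], TCP at [0.125, 0.51, 0.231] pointing down, gripper open.
Joint ranges: [-152.45, 152.45], [-59.26, 108.67], [-65.41, 83.53], [-104.44, 129.93], [-82.83, 76.93], [-180, 180]. Speed limits (degrees/s): [127.2, 127.2, 159.86, 180, 180, 180].

INTERFACE

Orientations are given as [roll, pitch, yaw] about the fixed x, y, z axes, in that order (R = Rz(yaw) Ry(pitch) Rx(roll)).
In Python, from workcell import readout, read_camera, calibration, bot gives the robot as it stands. The module is installed in compiled form; this text tells all that it offers.
- The arm moves only by the tool apply_moves, never from a script. Its argument "motion" is a list of rows, each a list of 3 entries, a list of its own where there are three numbers: the shift along the tool's x, y, z in units of 0.08 m (1.0 is 0.08 m), then the turn, a rotation vector about the tool's x, y, z in units of pi rad (1.0 is pi rad), then the closure, from 0 (fully open) to 1 (shut). A call has 1 to 20 rows; each row is the pose to reach, as a shift and turn from the pose commanded when the call began, along the tool's axes at that moment, turning the shorter way round; what a row does not reach only later rows make up. A row lasts 1/10 s, in which the tool goes at most 50 mm and 8.59 degrees, less where a joint would pass 70% of its speed; a pose out of reach is approached as far as the arm can. A call with a number of a shift or a turn outside -1 to 1 is refused whole. A call with a gripper value outside its range is refused whole. The fingers move at their own pace and stop on an object; the grip force is fixed at half the most. Time passes only in rows, so rows that repeat a pose let the fingers close. It gives the time, the measured TCP pose, the force and the opening at its end, in the units of the state.
- readout.sense(): the state, without advancing time (a new reading comes with each control period).
- read_camera(name): name is "side" or "top" or "wrist"; returns the picture (480x640x3 uint8, red, green, blue); there is no depth.
- calibration(name): a dict with "K" (3x3 intrinsics, pixels), "distortion" ([k1, k2, p1, p2, k3] as OpenCV has them; the pictures are not rectified), "R" (3x3) and "t" (3): a world point X has camera coordinates R X + t; the wrist camera has in their place "T_tool_cam" (4x4, takes a point from camera to tool coordinates, whose origin is the TCP and whose axes are the tool frame's). Camera axes: x right, y down, z forward; pixel columns grow to the right and rows downward; lengths in m; the calibration is good to about 2 mm. A picture is of the moment at which its call begins: read the wrist's pose just before it. calibration takes no time and is no camera call.
- bot.close_job(): hands the job in, once; it reports no verdict.
The state is a dict: "time_s": time; "joint_positions": joint angles; "joint_vel": joint speeds; "effort": joint torques, N m; "tool_pos": TCP position; "tool_rot": TCP orientation; "wrist_force": force on the tool from outside, world axes, zero at the start; "torque": the same for the moment, N m; "finger_gap": opening from 0.0 (shut) to 1.0 (fully open).
Only numpy, scipy, OpenCV 4.12 (cv2) and the standard library are available. Lean on these libraries where they do the work, as an engineer would, in place of code of your own. Each camera call takes 0.05 s, during which the arm holds its last target.

## Working session

There is one attempt and no reset: what is moved stays moved. The work goes in short steps, Python scripts to look and compute and a tool call to move; the robot and the scene stay as the last step left them, time stands still between calls to the robot, and variables do not carry over. Pictures are saved under pics/ and viewed, and the job is handed in when it is done.

Besides the shell and the picture viewer there is one more tool, called after "Call:" in YAML: its name, and indented under it one key for each argument. apply_moves: Moves the arm, as the interface text tells. Shifts and turns lie within -1 to 1; 1 stands for 0.08 m of shift or pi rad of turn. Its arguments: {"type":"object","properties":{"motion":{"type":"array","items":{"type":"array"}}},"required":["motion"]}

```bash
mkdir -p pics; python3 - <<'E'
from workcell import readout, read_camera, calibration, bot
import cv2
print(readout.sense()); print(bot.grip_depth)
for n in ("side","top","wrist"):
    im=read_camera(n); cv2.imwrite(f"pics/{n}0.png",im[:,:,::-1]); print(n,calibration(n))
E
```

```text
{'time_s': 0.0, 'joint_positions': array([ 7.62030640e+01,  1.36809399e+01, -8.15880358e-01,  7.55848960e+01,
       -3.86439901e-05,  8.99996853e+01]), 'joint_vel': array([ 0.08830049,  0.09688379,  0.05507783,  0.07300972, -0.03353223,
       -0.02311647]), 'effort': array([-3.32716727e-04, -5.38789165e+01,  3.46442020e+01,  1.80162949e-02,
       -9.34658124e-05,  5.27674246e-06]), 'tool_pos': array([0.12510501, 0.5094531 , 0.23068501]), 'tool_rot': array([1.79999962e+02, 8.17162088e-02, 7.62033787e+01]), 'wrist_force': array([-0.11061937,  0.06149209,  0.90404105]), 'torque': array([-0.05133941,  0.03441248,  0.0106566 ]), 'finger_gap': 1.001277182405122}
0.0187
side {'K': array([[507.30939941,   0.        , 323.68001871],
       [  0.        , 507.30939941, 241.79138076],
       [  0.        ,   0.        ,   1.        ]]), 'distortion': array([-0.09043201,  0.        ,  0.        ,  0.        ,  0.        ]), 'R': array([[-0.95496642, -0.29669904,  0.00297046],
       [-0.21359715,  0.68047392, -0.70095043],
       [ 0.20595   , -0.6700186 , -0.71320381]]), 't': array([0.451950
[... 392 characters left out ...]
 0.14867685,  0.01631804, -0.98875119]]), 't': array([-0.19185919,  0.57562356,  1.01989825])}
wrist {'K': array([[382.28746444,   0.        , 321.62847979],
       [  0.        , 382.28746444, 239.28263856],
       [  0.        ,   0.        ,   1.        ]]), 'distortion': array([0.00340517, 0.        , 0.        , 0.        , 0.        ]), 'T_tool_cam': array([[ 9.99999290e-01,  3.39484738e-04, -1.14186526e-03,
        -1.23514019e-03],
       [-1.47393027e-05,  9.61986394e-01,  2.73097376e-01,
        -6.86659894e-02],
       [ 1.19117124e-03, -2.73097165e-01,  9.61985717e-01,
        -1.42618181e-01],
       [ 0.00000000e+00,  0.00000000e+00,  0.00000000e+00,
         1.00000000e+00]])}
```

View pics/side0.png

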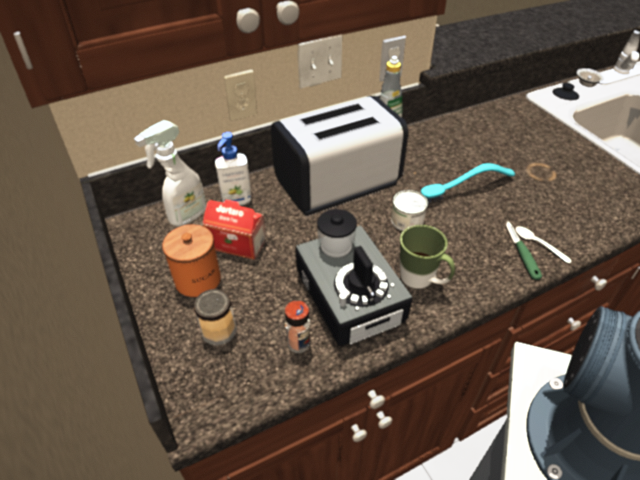

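View pics/top0.png

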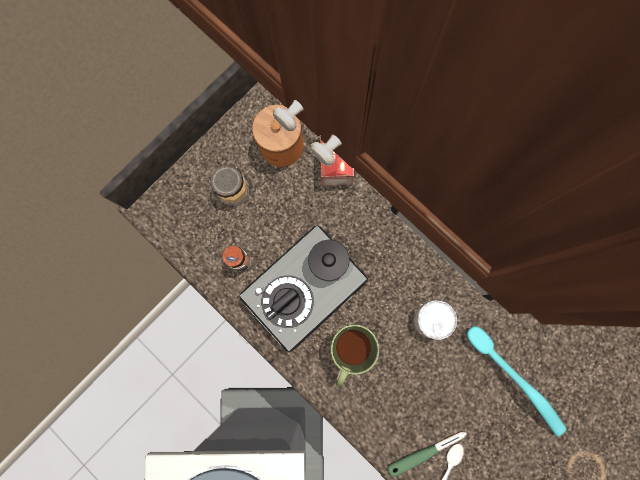

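View pics/wrist0.png

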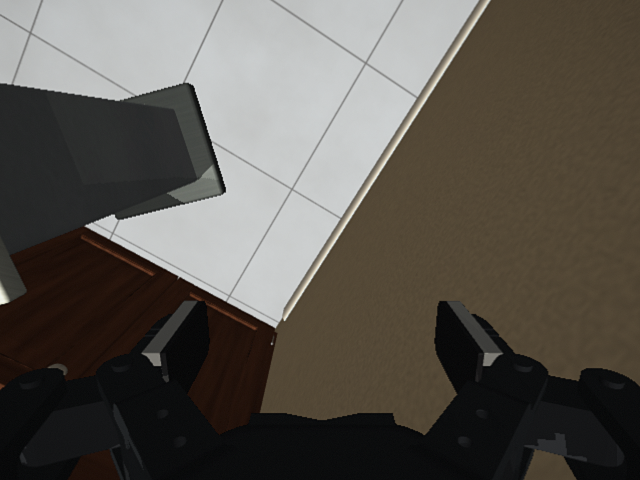

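```bash
python3 - <<'E'
import cv2
a=cv2.imread("pics/top0.png")[210:370,215:395]; cv2.imwrite("pics/topc.png",cv2.resize(a,None,fx=4.4,fy=3.7*4.4/3.7*0.84,interpolation=cv2.INTER_CUBIC) if 0 else cv2.resize(a,None,fx=3.7,fy=3.7,interpolation=cv2.INTER_CUBIC))
a=cv2.imread("pics/side0.png")[200:350,285:425]; cv2.imwrite("pics/sidec.png",cv2.resize(a,None,fx=4,fy=4,interpolation=cv2.INTER_CUBIC))
E
```

```text
(no output)
```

View pics/topc.png

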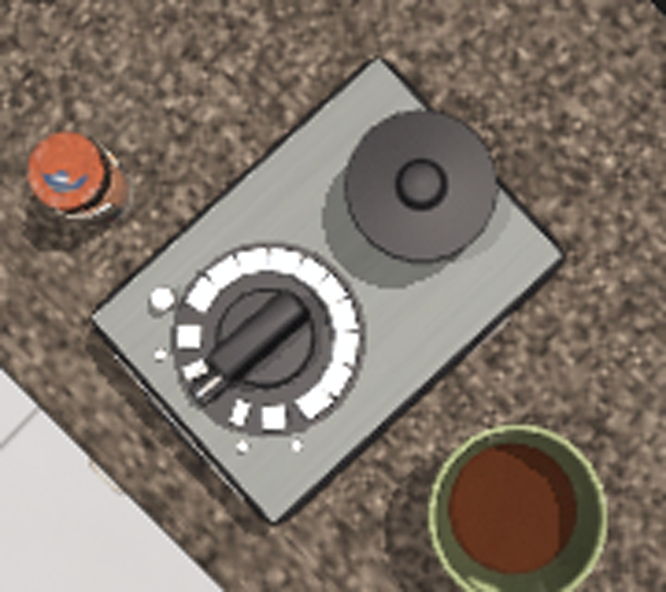

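View pics/sidec.png

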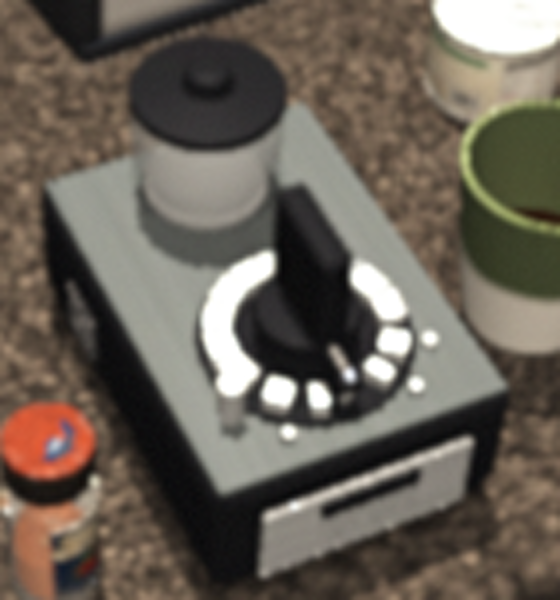

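```bash
cat > h.py <<'E'
import numpy as np, cv2
from workcell import calibration
def proj(n,X,T=None):
    c=calibration(n); X=np.atleast_2d(X).astype(float)
    if T is None: R,t=c["R"],c["t"]
    else:
        Tc=np.linalg.inv(T@c["T_tool_cam"]); R,t=Tc[:3,:3],Tc[:3,3]
    return cv2.projectPoints(X,cv2.Rodrigues(R)[0],np.array(t),c["K"],c["distortion"])[0].reshape(-1,2)
def toolT(s):
    from scipy.spatial.transform import Rotation as Ro
    T=np.eye(4); T[:3,:3]=Ro.from_euler('xyz',s["tool_rot"],degrees=True).as_matrix(); T[:3,3]=s["tool_pos"]; return T
def pt(p,th,r,z):
    x,y,yaw=p; a=yaw+th+np.pi
    return [x+r*np.cos(a),y+r*np.sin(a),z]
E
cat > fit0.py <<'E'
from h import *
from scipy.optimize import least_squares
top=np.array([(161,299),(161,355),(242,446),(297,446),(268,340),(421,186)])/3.7+[215,210]
side=np.array([(236,384),(289,432),(416,384),(430,338)])/4+[285,200]
def pts(p):
    return np.array([pt(p,-1.1,.056,.109),pt(p,-.6,.056,.090),pt(p,.6,.056,.090),pt(p,1.1,.056,.090),pt(p,0,0,.087),pt(p,np.pi,.107,.155)])
def f(p,which):
    P=pts(p);r=[]
    if 't' in which:r.append((proj("top",P)-top).ravel())
    if 's' in which:r.append((proj("side",P[:4])-side).ravel())
    return np.concatenate(r)
for w in ('t','s','ts'):
    s=least_squares(f,[.4,.1,-.8],args=(w,)); print(w,s.x,np.degrees(s.x[2]),s.fun.round(1))
E
python3 fit0.py
```

```text
t [ 0.44452065 -0.13729607 -0.84837042] -48.60804478321633 [ 0.2  0.  -0.3 -0.1  0.   0.3 -0.2  0.   0.2 -0.1  0.  -0.2]
s [ 0.44431851 -0.13628515 -0.83925969] -48.08603799329889 [-0.8  0.   0.4 -0.   0.4  0.  -0.  -0. ]
ts [ 0.44436558 -0.13703296 -0.84682765] -48.51965014727824 [ 0.   0.1 -0.4  0.1 -0.1  0.4 -0.3  0.1  0.  -0.  -0.2 -0.2 -0.9 -0.4
  0.3 -0.4  0.4 -0.2  0.  -0.2]
```

Call:
apply_moves:
  motion:
    - [[-0.25,0.21,0],[0,0,0.047],0]
    - [[-0.6,0.5,0],[0,0,0.094],0]
    - [[-1,0.84,0],[0,0,0.141],0]
    - [[-1,0.84,0],[0,0,0.188],0]
    - [[-1,0.84,0],[0,0,0.193],0]

```text
time_s: 0.65
tool_pos: [0.1718, 0.4154, 0.2315]
tool_rot: [-180.0, -0.0, 41.2]
wrist_force: [-0.0, 1.0, 0.8]
finger_gap: 1.002
```

Call:
apply_moves:
  motion:
    - [[-0.14,0.5,0],[0,0,0],0]
    - [[-0.27,1,0],[0,0,0],0]

```text
time_s: 0.85
tool_pos: [0.2081, 0.342, 0.2309]
tool_rot: [180.0, 0.0, 41.9]
wrist_force: [-0.0, 0.6, -0.1]
finger_gap: 1.001
```

Call:
apply_moves:
  motion:
    - [[-0.14,0.5,0],[0,0,0],0]
    - [[-0.27,1,0],[0,0,0],0]

```text
time_s: 1.05
tool_pos: [0.2452, 0.2669, 0.2312]
tool_rot: [180.0, -0.0, 41.8]
wrist_force: [0.3, -0.0, 1.0]
finger_gap: 0.995
```

Call:
apply_moves:
  motion:
    - [[-0.14,0.5,0],[0,0,0],0]
    - [[-0.27,1,0],[0,0,0],0]

```text
time_s: 1.25
tool_pos: [0.2822, 0.1925, 0.2314]
tool_rot: [180.0, -0.0, 41.8]
wrist_force: [0.6, -0.1, 0.7]
finger_gap: 1.001
```

Call:
apply_moves:
  motion:
    - [[-0.14,0.5,0],[0,0,0],0]
    - [[-0.27,1,0],[0,0,0],0]

```text
time_s: 1.45
tool_pos: [0.3192, 0.1181, 0.2315]
tool_rot: [180.0, -0.0, 41.8]
wrist_force: [0.9, 0.9, -0.1]
finger_gap: 1.0
```

Call:
apply_moves:
  motion:
    - [[-0.14,0.5,0],[0,0,0],0]
    - [[-0.27,1,0],[0,0,0],0]

```text
time_s: 1.65
tool_pos: [0.3562, 0.0436, 0.2314]
tool_rot: [180.0, -0.0, 41.7]
wrist_force: [1.0, 0.3, 0.2]
finger_gap: 1.001
```

Call:
apply_moves:
  motion:
    - [[-0.14,0.5,0],[0,0,0],0]
    - [[-0.27,1,0],[0,0,0],0]

```text
time_s: 1.85
tool_pos: [0.3931, -0.0308, 0.2314]
tool_rot: [180.0, -0.0, 41.7]
wrist_force: [0.6, 1.9, -0.2]
finger_gap: 0.997
```

Call:
apply_moves:
  motion:
    - [[-0.2,0.5,0],[0,0,0],0]
    - [[-0.4,1,0],[0,0,0],0]
    - [[-0.4,1,0],[0,0,0],0]
    - [[-0.4,1,0],[0,0,0],0]

```text
time_s: 2.25
tool_pos: [0.4214, -0.111, 0.2308]
tool_rot: [-179.9, 0.0, 41.5]
wrist_force: [-0.7, 0.2, -0.5]
finger_gap: 1.0
```

```bash
python3 - <<'E'
from h import *
from workcell import *
s=readout.sense(); im=read_camera("wrist"); cv2.imwrite("pics/w1.png",im[:,:,::-1]); np.save("T1.npy",toolT(s)); print(s["tool_pos"],s["tool_rot"],s["joint_positions"])
p=(0.4444,-0.1371,-0.847)
P=[pt(p,-1.1,.056,.109),pt(p,-.6,.056,.090),pt(p,.6,.056,.090),pt(p,1.1,.056,.090),pt(p,0,0,.163),pt(p,0,.040,.109)]
print(proj("wrist",P,toolT(s)).round(1))
E
```

```text
[ 0.42142532 -0.11097701  0.23078371] [-1.79933615e+02  2.97922601e-02  4.15326673e+01] [-1.47616621e+01  4.95723572e+00 -1.16048353e+01  7.35096869e+01
  1.20545082e-02  3.37056803e+01]
[[392.2 242.5]
 [364.9 208.9]
 [281.  208.8]
 [257.9 235.4]
 [323.  308. ]
 [322.9 222.7]]
```

View pics/w1.png

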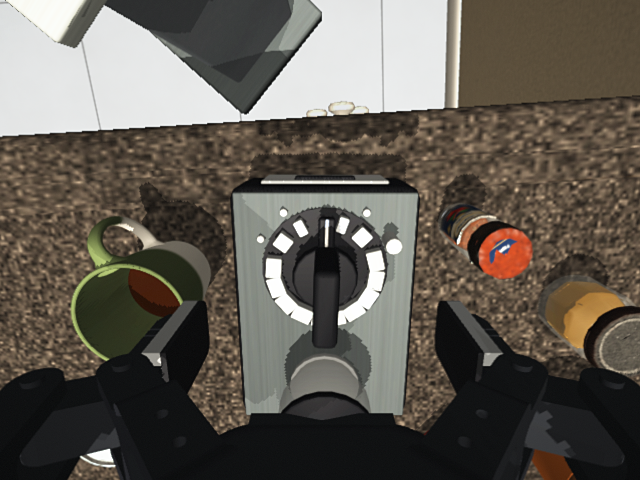

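```bash
python3 - <<'E'
import cv2
a=cv2.imread("pics/w1.png")[195:355,240:410]; cv2.imwrite("pics/w1c.png",cv2.resize(a,None,fx=3.7,fy=3.7,interpolation=cv2.INTER_CUBIC))
a=cv2.imread("pics/w1.png")[200:290,330:410]; cv2.imwrite("pics/w1d.png",cv2.resize(a,None,fx=6.6,fy=6.6,interpolation=cv2.INTER_CUBIC))
E
```

```text
(no output)
```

View pics/w1c.png

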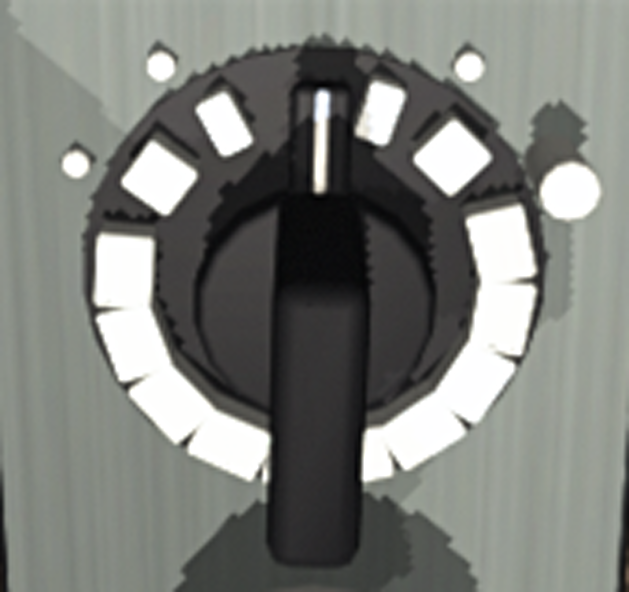

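View pics/w1d.png

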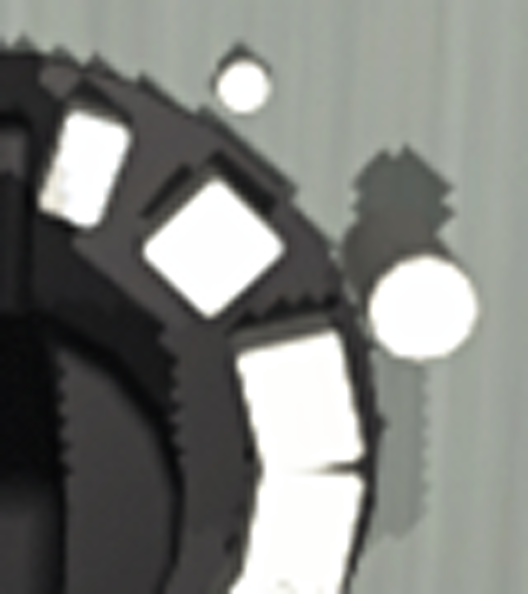

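```bash
cat > fit1.py <<'E'
from h import *
from scipy.optimize import least_squares
T=np.load("T1.npy"); c=calibration("wrist"); M=T@c["T_tool_cam"]
C=lambda q:np.array(q)/3.7+[240,195]
D=lambda q:np.array(q)/6.6+[330,200]
def unp(px,z):
    u=cv2.undistortPoints(np.array(px,float).reshape(-1,1,2),c["K"],c["distortion"]).reshape(-1,2)
    d=np.c_[u,np.ones(len(u))]@M[:3,:3].T; o=M[:3,3]
    return o+d*((z-o[2])/d[:,2])[:,None]
obs=C([(570,190),(470,65),(161,64),(77,162)])
def f(p): return (proj("wrist",[pt(p,-1.1,.056,.109),pt(p,-.6,.056,.090),pt(p,.6,.056,.090),pt(p,1.1,.056,.090)],T)-obs).ravel()
s=least_squares(f,[.444,-.137,-.847]); print(s.x,np.degrees(s.x[2]),s.fun.round(2)); p=s.x
def ang(X): 
    v=X[:,:2]-p[:2]; a=np.arctan2(v[:,1],v[:,0])-p[2]-np.pi; a=(a+np.pi)%(2*np.pi)-np.pi
    return np.c_[a,np.hypot(*v.T)]
print("teeth -:",ang(unp(D([(285,247),(210,317),(338,330),(238,355),(212,180),(143,247)]),.094)).round(4).tolist())
print("tooth at -.6 near:",ang(unp(D([(130,125),(97,225),(80,105),(40,208)]),.094)).round(4).tolist())
print("teeth +:",ang(unp(C([(122,177),(163,215),(97,235),(155,235)]),.094)).round(4).tolist())
for z in(.109,.112,.115): print("line",ang(unp(C([(323,88),(320,192)]),z)).round(4).tolist())
X=unp(C([(320.5,295),(312.5,550)]),.163); v=X[0]-X[1]; print("bar",X,"theta",np.arctan2(v[1],v[0])-p[2]-np.pi+2*np.pi)
v=np.array([p[0],p[1]])-T[:2,3]; print("dx,dy tool",T[:2,:2].T@v, np.degrees(p[2])+90)
E
python3 fit1.py
```

```text
[ 0.4475432  -0.13805058 -0.84868531] -48.62608623461086 [ 0.36 -0.01  0.11  0.02 -0.06  0.04 -0.43 -0.01]
teeth -: [[-0.9173, 0.0458], [-0.965, 0.0341], [-1.1759, 0.0465], [-1.1306, 0.0348], [-0.6598, 0.0453], [-0.6252, 0.0343]]
tooth at -.6 near: [[-0.4086, 0.046], [-0.4512, 0.0338], [-0.275, 0.0462], [-0.2472, 0.0334]]
teeth +: [[1.04, 0.0461], [1.1227, 0.035], [1.3386, 0.0466], [1.2579, 0.035]]
line [[-0.028, 0.0457], [-0.0335, 0.0248]]
line [[-0.0266, 0.0463], [-0.0309, 0.0258]]
line [[-0.0253, 0.047], [-0.0284, 0.0267]]
bar [[ 0.43180645 -0.11967498  0.163     ]
 [ 0.46116684 -0.15459988  0.163     ]] theta 6.260128065307864
dx,dy tool [0.00160021 0.03758403] 41.37391376538914
```

Call:
apply_moves:
  motion:
    - [[0.012,0.456,0.2],[0,0,0.008],0]
    - [[0.012,0.456,0.6],[0,0,0.008],0]
    - [[0.012,0.456,0.6],[0,0,0.008],0]
    - [[0.012,0.456,0.6],[0,0,0.008],0]

```text
time_s: 2.7
tool_pos: [0.4453, -0.1359, 0.1836]
tool_rot: [-179.9, 0.0, 40.2]
wrist_force: [-0.4, 1.0, -0.1]
finger_gap: 0.998
```

```bash
python3 - <<'E'
from h import *
from workcell import *
s=readout.sense(); im=read_camera("wrist"); cv2.imwrite("pics/w2.png",im[:,:,::-1]); np.save("T2.npy",toolT(s)); print(s["tool_pos"],s["tool_rot"],s["joint_positions"])
E
```

```text
[ 0.4452737  -0.13587421  0.18362516] [-1.79916388e+02  4.78538447e-02  4.01776587e+01] [-1.69728391e+01  9.19941308e+00 -1.36657173e+01  6.72310697e+01
  5.15225353e-03  3.28495328e+01]
```

View pics/w2.png

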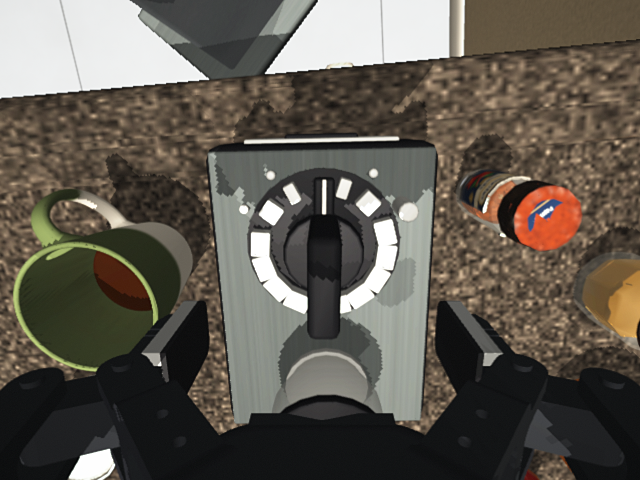

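```bash
python3 - <<'E'
import cv2
a=cv2.imread("pics/w2.png")[160:345,235:425]; cv2.imwrite("pics/w2c.png",cv2.resize(a,None,fx=3.2,fy=3.2,interpolation=cv2.INTER_CUBIC))
a=cv2.imread("pics/w2.png")[165:265,330:430]; cv2.imwrite("pics/w2d.png",cv2.resize(a,None,fx=6,fy=6,interpolation=cv2.INTER_CUBIC))
E
```

```text
(no output)
```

View pics/w2c.png

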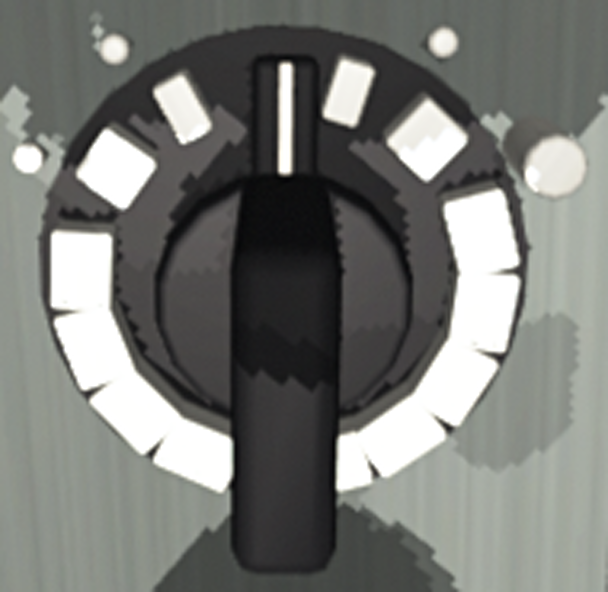

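View pics/w2d.png

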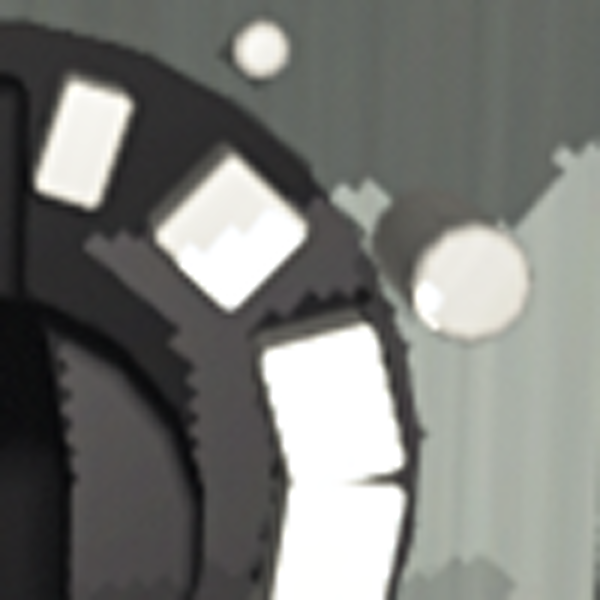

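```bash
sed -e 's/T1.npy/T2.npy/' -e 's#/3.7+\[240,195\]#/3.2+[235,160]#' -e 's#/6.6+\[330,200\]#/6+[330,165]#' \
 -e 's/^obs=.*/obs=C([(556,166),(443,42),(115,49),(28,157)])/' \
 -e 's/D(\[(285,247).*\]),.094/D([(308,230),(235,312),(368,325),(262,352),(230,152),(157,230)]),.094/' \
 -e 's/D(\[(130,125).*\]),.094/D([(132,103),(97,210),(75,78),(35,190)]),.094/' \
 -e 's/C(\[(122,177).*\]),.094/C([(78,172),(124,210),(50,232),(112,232)]),.094/' \
 -e 's/C(\[(323,88),(320,192)\])/C([(287,65),(286,175)])/' -e 's/C(\[(320.5,295),(312.5,550)\])/C([(286,260),(283.5,550)])/' fit1.py > fit2.py; python3 fit2.py
```

```text
[ 0.44794854 -0.13852185 -0.84781957] -48.57648325151327 [ 0.31  0.17  0.31 -0.15 -0.35 -0.1  -0.3   0.15]
teeth -: [[-0.9096, 0.0457], [-0.9711, 0.0347], [-1.1713, 0.0461], [-1.1194, 0.035], [-0.6572, 0.0458], [-0.6274, 0.035]]
tooth at -.6 near: [[-0.4103, 0.0452], [-0.441, 0.0338], [-0.2718, 0.0457], [-0.2428, 0.0338]]
teeth +: [[1.0402, 0.0457], [1.1097, 0.0345], [1.3299, 0.0471], [1.2546, 0.0353]]
line [[-0.0321, 0.0448], [-0.0349, 0.0249]]
line [[-0.0316, 0.0451], [-0.0339, 0.0255]]
line [[-0.0311, 0.0455], [-0.0329, 0.0262]]
bar [[ 0.43221794 -0.11981325  0.163     ]
 [ 0.46100684 -0.15434738  0.163     ]] theta 6.255125571937821
dx,dy tool [0.00033555 0.00374862] 41.42351674848673
```

Call:
apply_moves:
  motion:
    - [[0.004,0.025,0.35],[0,0,0.002],0]
    - [[0.004,0.025,0.745],[0,0,0.002],0]
    - [[0.004,0.025,0.745],[0,0,0.002],0.4]
    - [[0.004,0.025,0.745],[0,0,0.002],0.7]
    - [[0.004,0.025,0.745],[0,0,0.002],0.7]
    - [[0.004,0.025,0.745],[0,0,0.002],0.7]
    - [[0.004,0.025,0.745],[0,0,0.002],0.7]

```text
time_s: 3.45
tool_pos: [0.4481, -0.1388, 0.1248]
tool_rot: [179.9, -0.1, 39.7]
wrist_force: [0.1, -0.7, -1.1]
finger_gap: 0.3
```

```bash
python3 - <<'E'
from h import *
from workcell import *
s=readout.sense(); im=read_camera("wrist"); cv2.imwrite("pics/w3.png",im[:,:,::-1]); np.save("T3.npy",toolT(s)); print(s["tool_pos"],s["tool_rot"],s["wrist_force"],s["torque"])
E
```

```text
[ 0.44807846 -0.13876974  0.12483182] [ 1.79910194e+02 -5.32132990e-02  3.96653391e+01] [ 0.08642464 -0.67042518 -1.06658679] [0.01458825 0.01354266 0.01424724]
```

View pics/w3.png

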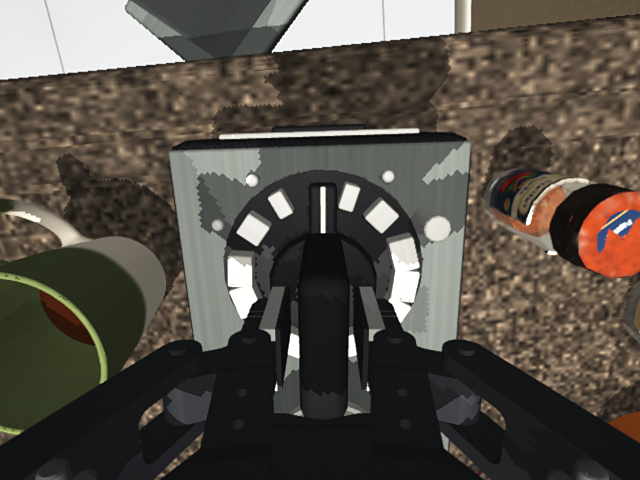

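```bash
python3 - <<'E'
import cv2
a=cv2.imread("pics/w3.png")[165:325,205:465]; cv2.imwrite("pics/w3c.png",cv2.resize(a,None,fx=3,fy=3,interpolation=cv2.INTER_CUBIC))
E
```

```text
(no output)
```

View pics/w3c.png

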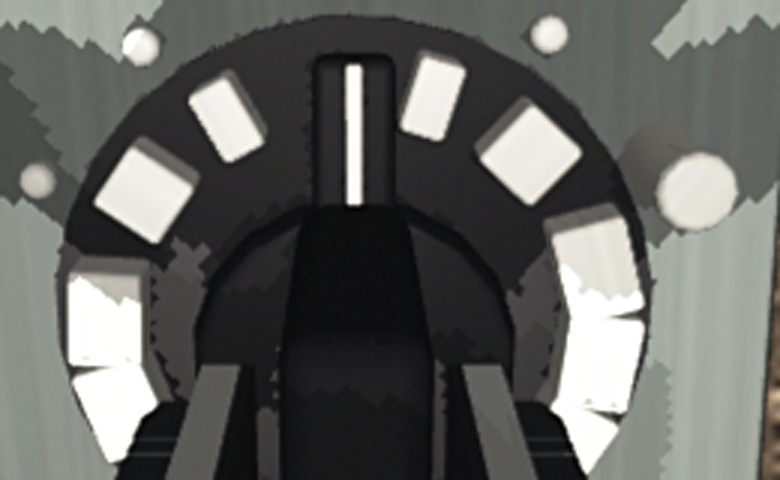

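```bash
sed -e 's/T1.npy/T3.npy/' -e 's#/3.7+\[240,195\]#/3+[205,165]#' -e 's#/6.6+\[330,200\]#/3+[205,165]#' \
 -e 's/^obs=.*/obs=C([(697,190),(549,34),(141,46),(38,180)])/' \
 -e 's/D(\[(285,247).*\]),.094/D([(582,153),(532,206),(628,217),(557,240),(530,101),(479,155)]),.094/' \
 -e 's/D(\[(130,125).*\]),.094/D([(465,68),(440,140),(427,55),(402,132)]),.094/' \
 -e 's/C(\[(122,177).*\]),.094/C([(95,193),(157,243),(68,272),(140,273)]),.094/' \
 -e 's/C(\[(323,88),(320,192)\])/C([(354,65),(354,205)])/' -e 's/C(\[(320.5,295),(312.5,550)\])/C([(357,340),(357,470)])/' fit1.py > fit3.py; python3 fit3.py
```

```text
[ 0.44757655 -0.13834597 -0.8467141 ] -48.51314444220898 [ 0.71  0.39  0.51 -0.42 -0.5  -0.04 -0.81  0.26]
teeth -: [[-0.9098, 0.0457], [-0.9626, 0.0347], [-1.1875, 0.047], [-1.1603, 0.0354], [-0.6547, 0.0459], [-0.6204, 0.0347]]
tooth at -.6 near: [[-0.4083, 0.0456], [-0.4316, 0.0339], [-0.2743, 0.0457], [-0.2538, 0.0333]]
teeth +: [[1.0251, 0.0464], [1.0988, 0.0344], [1.326, 0.0466], [1.2623, 0.0354]]
line [[-0.0295, 0.045], [-0.0285, 0.0249]]
line [[-0.0293, 0.0454], [-0.0281, 0.0257]]
line [[-0.0291, 0.0458], [-0.0278, 0.0266]]
bar [[ 0.43108718 -0.11842261  0.163     ]
 [ 0.44007136 -0.12921968  0.163     ]] theta 6.253109754777183
dx,dy tool [-0.00011587 -0.00064659] 41.48685555779102
```

Call:
apply_moves:
  motion:
    - [[0,0,0],[0,0,0],0.78]
    - [[0,0,0],[0,0,0],0.85]
    - [[0,0,0],[0,0,0],1]
    - [[0,0,0],[0,0,0],1]
    - [[0,0,0],[0,0,0],1]

```text
time_s: 4.0
tool_pos: [0.448, -0.1384, 0.1242]
tool_rot: [180.0, -0.1, 39.7]
wrist_force: [1.4, 3.1, 5.8]
finger_gap: 0.181
```

```bash
cat > st.py <<'E'
from h import *
from workcell import *
s=readout.sense(); T=toolT(s)
print(s["time_s"],s["tool_pos"].round(4),s["tool_rot"].round(2),"F",s["wrist_force"].round(1),"Ftool",(T[:3,:3].T@s["wrist_force"]).round(1),"M",s["torque"].round(2),s["finger_gap"])
E
python3 st.py
```

```text
4.0 [ 0.448  -0.1384  0.1242] [ 1.7997e+02 -7.0000e-02  3.9680e+01] F [1.4 3.1 5.8] Ftool [ 3.1 -1.6 -5.8] M [ 0.61 -0.19  0.01] 0.1813638119374128
```

Call:
apply_moves:
  motion:
    - [[0,0,-0.04],[0,0,0],1]
    - [[0,0,-0.08],[0,0,0],1]
    - [[0,0,-0.12],[0,0,0],1]
    - [[0,0,-0.16],[0,0,0],1]
    - [[0,0,-0.175],[0,0,0],1]
    - [[0,0,-0.175],[0,0,0],1]
    - [[0,0,-0.175],[0,0,0],1]

```text
time_s: 4.7
tool_pos: [0.4478, -0.1384, 0.137]
tool_rot: [-180.0, -0.0, 39.7]
wrist_force: [6.3, 2.1, -10.6]
finger_gap: 0.18
```

```bash
python3 st.py;python3 - <<'E'
from workcell import *
import cv2
a=read_camera("wrist")[:,:,::-1]; cv2.imwrite("pics/w4.png",a)
E
```

```text
4.7 [ 0.4478 -0.1384  0.137 ] [-1.7997e+02 -2.0000e-02  3.9670e+01] F [  6.3   2.1 -10.6] Ftool [ 6.1  2.4 10.6] M [ 0.35 -1.46 -0.1 ] 0.17981386555688467
```

View pics/w4.png

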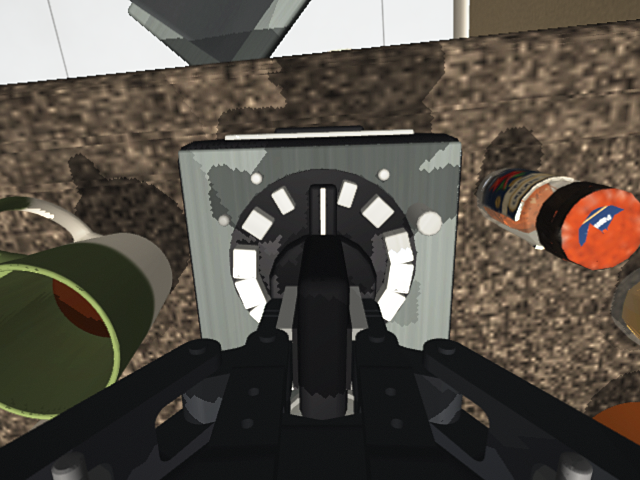

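Call:
apply_moves:
  motion:
    - [[0,0,0],[0,0,0.03],1]
    - [[0,0,0],[0,0,0.06],1]
    - [[0,0,0],[0,0,0.09],1]
    - [[0,0,0],[0,0,0.12],1]
    - [[0,0,0],[0,0,0.15],1]
    - [[0,0,0],[0,0,0.15],1]

```text
time_s: 5.35
tool_pos: [0.4473, -0.1385, 0.1369]
tool_rot: [-180.0, 0.1, 12.6]
wrist_force: [4.7, 1.7, -11.9]
finger_gap: 0.177
```

```bash
python3 st.py
```

```text
5.35 [ 0.4473 -0.1385  0.1369] [-1.7997e+02  6.0000e-02  1.2590e+01] F [  4.7   1.7 -11.9] Ftool [ 5.  -0.6 11.9] M [ 0.15 -1.06 -0.05] 0.17696421457882175
```

Call:
apply_moves:
  motion:
    - [[0,0,0],[0,0,0.03],1]
    - [[0,0,0],[0,0,0.06],1]
    - [[0,0,0],[0,0,0.09],1]
    - [[0,0,0],[0,0,0.12],1]
    - [[0,0,0],[0,0,0.15],1]
    - [[0,0,0],[0,0,0.17],1]
    - [[0,0,0],[0,0,0.17],1]
    - [[0,0,0],[0,0,0.17],1]

```text
time_s: 6.15
tool_pos: [0.4467, -0.1384, 0.1371]
tool_rot: [180.0, 0.1, -17.7]
wrist_force: [1.5, 1.3, -11.2]
finger_gap: 0.183
```

```bash
python3 st.py;python3 - <<'E'
from workcell import *
from h import *
import cv2
s=readout.sense(); np.save("T5.npy",toolT(s))
a=read_camera("wrist")[:,:,::-1]; cv2.imwrite("pics/w5.png",a); cv2.imwrite("pics/w5c.png",cv2.resize(a[150:330,205:465],None,fx=3,fy=3,interpolation=cv2.INTER_CUBIC))
a=read_camera("side")[:,:,::-1]; cv2.imwrite("pics/s5.png",a[180:360,270:440].repeat(3,0).repeat(3,1))
E
```

```text
6.15 [ 0.4467 -0.1384  0.1371] [ 1.7999e+02  1.1000e-01 -1.7740e+01] F [  1.5   1.3 -11.2] Ftool [ 1.  -1.7 11.2] M [ 0.3  -0.35 -0.06] 0.18324837653622633
```

View pics/w5c.png

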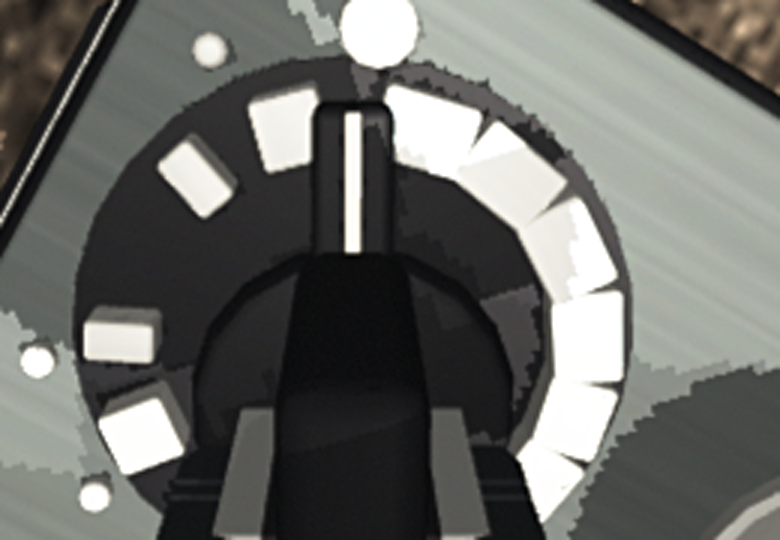

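View pics/s5.png

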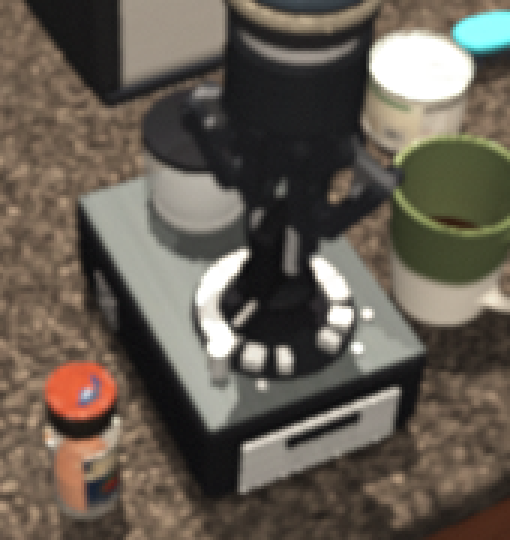

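```bash
cat > fit5.py <<'E'
exec(open('fit1.py').read().split("obs=")[0].replace("T1","T5"))
C=lambda q:np.array(q)/3.+[205,150]
obs=C([(379,29),(210,49),(38,361),(95,496)])
F=lambda p:(proj("wrist",[pt(p,-1.1,.056,.109),pt(p,-.6,.056,.090),pt(p,.6,.056,.090),pt(p,1.1,.056,.090)],T)-obs).ravel()
s=least_squares(F,[.447,-.138,-.847]); p=s.x; print(p,s.fun.round(2))
def ang(X): 
    v=X[:,:2]-p[:2]; a=np.arctan2(v[:,1],v[:,0])-p[2]-np.pi; a=(a+np.pi)%(2*np.pi)-np.pi
    return np.c_[a,np.hypot(*v.T)]
print(ang(unp(C([(317,86),(386,86)]),.094)).round(3).tolist())
print("0.6 notch",ang(unp(C([(249,104),(264,172),(190,137),(235,184)]),.094)).round(3).tolist())
print("1.1/.6 +",ang(unp(C([(84,360),(154,362),(100,426),(162,393)]),.094)).round(3).tolist())
for z in (.121,.125): print(ang(unp(C([(353,112),(352,252)]),z)).round(3).tolist())
E
python3 fit5.py
```

```text
[ 0.44800762 -0.13867809 -0.8477185 ] [ 0.46 -0.81  0.13  0.2  -0.42  0.33 -0.29  0.58]
[[-0.901, 0.046], [-1.145, 0.046]]
0.6 notch [[-0.652, 0.046], [-0.591, 0.035], [-0.408, 0.046], [-0.442, 0.035]]
1.1/.6 + [[0.572, 0.047], [0.594, 0.035], [0.841, 0.047], [0.764, 0.034]]
[[-1.028, 0.045], [-1.018, 0.025]]
[[-1.028, 0.046], [-1.019, 0.026]]
```

Call:
apply_moves:
  motion:
    - [[0,0,0.02],[0,0,0],1]
    - [[0,0,0.04],[0,0,0],1]
    - [[0,0,0.04],[0,0,0],1]
    - [[0,0,0.04],[0,0,0],1]

```text
time_s: 6.65
tool_pos: [0.4469, -0.1384, 0.1343]
tool_rot: [180.0, 0.1, -17.9]
wrist_force: [-2.6, 2.9, -9.3]
finger_gap: 0.182
```

Call:
apply_moves:
  motion:
    - [[0,0,0.006],[0,0,0],1]
    - [[0,0,0.012],[0,0,0],1]
    - [[0,0,0.012],[0,0,0],1]

```text
time_s: 6.95
tool_pos: [0.4469, -0.1384, 0.1334]
tool_rot: [180.0, 0.1, -17.9]
wrist_force: [-3.2, 2.9, -9.3]
finger_gap: 0.18
```

Call:
apply_moves:
  motion:
    - [[0,0,0.005],[0,0,0],1]
    - [[0,0,0.01],[0,0,0],1]
    - [[0,0,0.01],[0,0,0],1]

```text
time_s: 7.25
tool_pos: [0.4469, -0.1384, 0.1326]
tool_rot: [180.0, 0.1, -17.9]
wrist_force: [-4.6, 2.9, -9.3]
finger_gap: 0.179
```

```bash
python3 st.py
```

```text
7.25 [ 0.4469 -0.1384  0.1326] [ 1.7999e+02  6.0000e-02 -1.7940e+01] F [-4.6  2.9 -9.3] Ftool [-5.3 -1.3  9.3] M [0.59 1.09 0.06] 0.17948048097188074
```

Call:
apply_moves:
  motion:
    - [[0,0,0.005],[0,0,0],1]
    - [[0,0,0.01],[0,0,0],1]
    - [[0,0,0.01],[0,0,0],1]

```text
time_s: 7.55
tool_pos: [0.447, -0.1384, 0.1318]
tool_rot: [180.0, 0.1, -17.9]
wrist_force: [-4.7, 2.9, -8.5]
finger_gap: 0.176
```

Call:
apply_moves:
  motion:
    - [[0,0,0.005],[0,0,0],1]
    - [[0,0,0.01],[0,0,0],1]
    - [[0,0,0.01],[0,0,0],1]

```text
time_s: 7.85
tool_pos: [0.447, -0.1384, 0.131]
tool_rot: [180.0, 0.1, -17.9]
wrist_force: [-4.2, 2.5, -8.4]
finger_gap: 0.18
```

```bash
python3 st.py
```

```text
7.85 [ 0.447  -0.1384  0.131 ] [ 1.7999e+02  6.0000e-02 -1.7940e+01] F [-4.2  2.5 -8.4] Ftool [-4.7 -1.1  8.4] M [0.64 1.14 0.04] 0.17981851213627667
```

Call:
apply_moves:
  motion:
    - [[0,0,0.01],[0,0,0],1]
    - [[0,0,0.02],[0,0,0],1]
    - [[0,0,0.03],[0,0,0],1]
    - [[0,0,0.04],[0,0,0],1]
    - [[0,0,0.04],[0,0,0],1]

```text
time_s: 8.35
tool_pos: [0.447, -0.1384, 0.1279]
tool_rot: [180.0, 0.1, -17.9]
wrist_force: [-4.8, 2.4, -8.3]
finger_gap: 0.178
```

Call:
apply_moves:
  motion:
    - [[0,0,0.01],[0,0,0],1]
    - [[0,0,0.02],[0,0,0],1]
    - [[0,0,0.02],[0,0,0],1]

```text
time_s: 8.65
tool_pos: [0.447, -0.1385, 0.1263]
tool_rot: [180.0, 0.1, -17.9]
wrist_force: [-4.7, 2.9, -8.5]
finger_gap: 0.176
```

```bash
python3 st.py
```

```text
8.65 [ 0.447  -0.1385  0.1263] [ 1.7999e+02  5.0000e-02 -1.7940e+01] F [-4.7  2.9 -8.5] Ftool [-5.3 -1.3  8.5] M [0.69 1.27 0.07] 0.1762639909033636
```

Call:
apply_moves:
  motion:
    - [[0,0,0],[0,0,0],0.75]
    - [[0,0,0],[0,0,0],0.65]
    - [[0,0,0],[0,0,0],0.5]
    - [[0,0,0],[0,0,0],0.5]
    - [[0,0,0],[0,0,0],0.5]
    - [[0,0,0],[0,0,0],0.5]
    - [[0,0,0],[0,0,0],0.5]

```text
time_s: 9.35
tool_pos: [0.4475, -0.1386, 0.1264]
tool_rot: [180.0, -0.0, -17.9]
wrist_force: [0.2, -1.3, -0.4]
finger_gap: 0.496
```

```bash
python3 st.py;python3 - <<'E'
from workcell import *
from h import *
import cv2
s=readout.sense(); np.save("T6.npy",toolT(s))
a=read_camera("wrist")[:,:,::-1]; cv2.imwrite("pics/w6.png",a); cv2.imwrite("pics/w6c.png",cv2.resize(a[150:330,205:465],None,fx=3,fy=3,interpolation=cv2.INTER_CUBIC))
E
```

```text
9.35 [ 0.4475 -0.1386  0.1264] [ 1.7999e+02 -1.0000e-02 -1.7940e+01] F [ 0.2 -1.3 -0.4] Ftool [0.6 1.2 0.4] M [ 0.01 -0.03 -0.04] 0.4955481530008193
```

View pics/w6c.png

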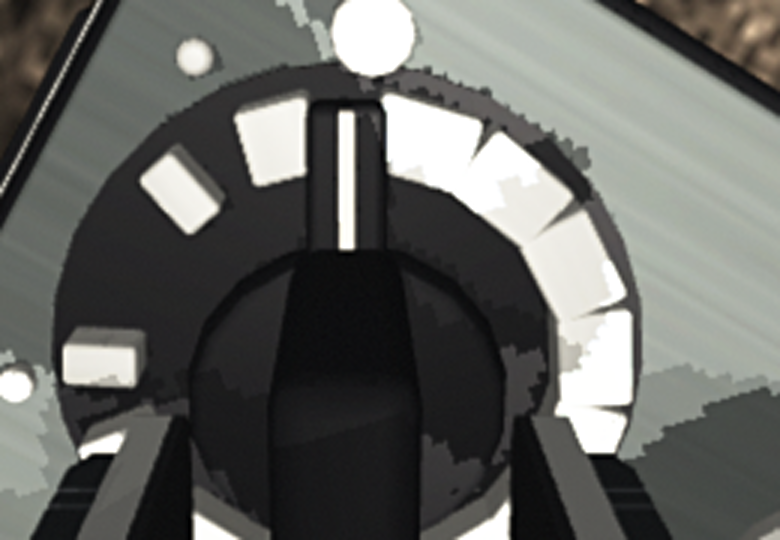

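Call:
apply_moves:
  motion:
    - [[0,0,-0.1],[0,0,0],0.5]
    - [[0,0,-0.4],[0,0,0],0.3]
    - [[0,0,-0.8],[0,0,0],0]
    - [[0,0,-1],[0,0,0],0]
    - [[0,0,-1],[0,0,0],0]
    - [[0,0,-1],[0,0,0],0]

```text
time_s: 10.0
tool_pos: [0.4475, -0.1386, 0.2065]
tool_rot: [180.0, -0.0, -17.9]
wrist_force: [-0.1, -0.0, -0.6]
finger_gap: 1.001
```

```bash
python3 st.py;python3 - <<'E'
from workcell import *
from h import *
import cv2
s=readout.sense(); np.save("T7.npy",toolT(s))
a=read_camera("wrist")[:,:,::-1]; cv2.imwrite("pics/w7.png",a); cv2.imwrite("pics/w7c.png",cv2.resize(a[180:370,220:430],None,fx=3.1,fy=3.1,interpolation=cv2.INTER_CUBIC))
a=read_camera("side")[:,:,::-1]; cv2.imwrite("pics/s7.png",a); 
E
```

```text
10.0 [ 0.4475 -0.1386  0.2065] [ 1.800e+02 -4.000e-02 -1.794e+01] F [-0.1 -0.  -0.6] Ftool [-0.1  0.1  0.6] M [ 0.03 -0.01 -0.01] 1.0012417329182501
```

View pics/w7c.png

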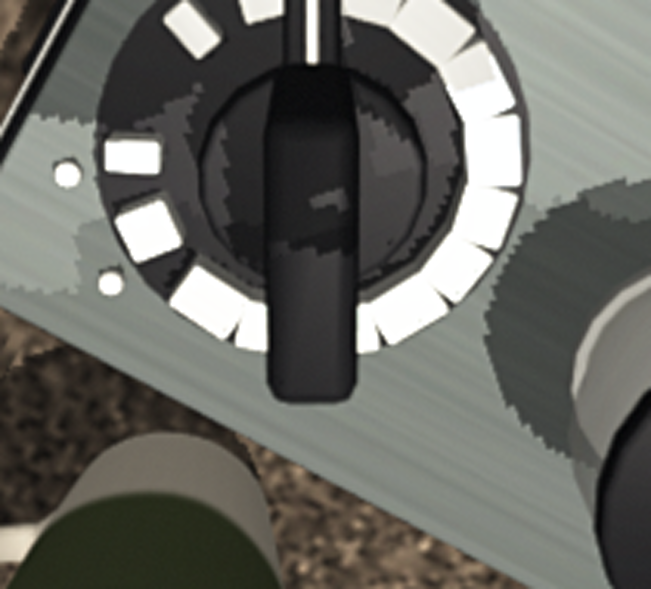

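View pics/s7.png

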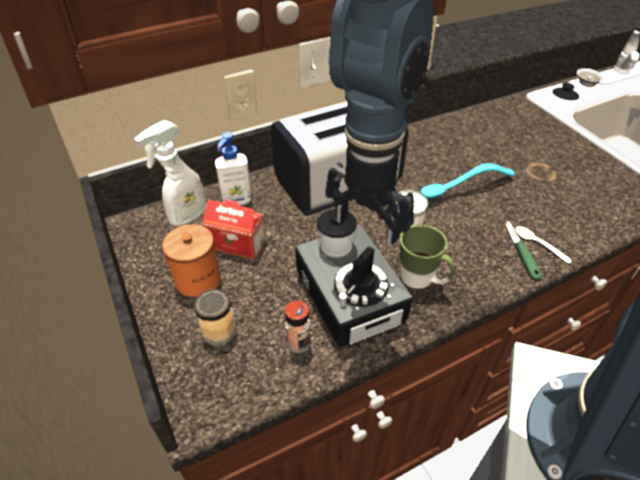

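```bash
python3 - <<'E'
from h import *
p=(.4444,-.1370,-.8468)
a=cv2.imread("pics/s7.png"); b=cv2.imread("pics/side0.png"); k=5
out=[]
for im,th in((b,-.03),(a,-1.032)):
    c=cv2.resize(im[235:315,320:400],None,fx=k,fy=k,interpolation=cv2.INTER_CUBIC)
    for lift,col in((0,(0,255,0)),(.009,(0,0,255))):
        P=[]
        A=p[2]+th+np.pi; d=np.array([np.cos(A),np.sin(A)]); n=np.array([-d[1],d[0]])
        for sx,sy in((1,1),(1,-1),(-1,-1),(-1,1)):
            q=np.array(p[:2])+d*sx*.026+n*sy*.008; P.append([*q,.163+lift])
        uv=(proj("side",P)-[320,235])*k+k/2
        cv2.polylines(c,[uv.astype(np.int32)],True,col,1)
        t=(proj("side",[pt(p,th,.046,.109+lift),pt(p,th,.04,.109+lift)])-[320,235])*k
        for u in t: cv2.circle(c,tuple(int(v) for v in u),3,col,1)
    out.append(c)
cv2.imwrite("pics/cmp.png",np.hstack(out))
E
```

```text
(no output)
```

View pics/cmp.png

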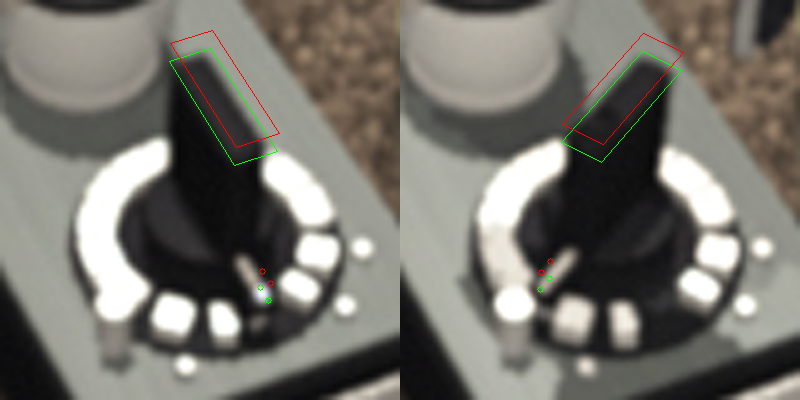

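```bash
python3 -c "
from workcell import *
print(bot.close_job())"
```

```text
the job is handed in; nothing more can be done
None
```

The selector knob is set to the tall peg's mark (-1.1 rad), home in its notch, and the job is handed in. I finished at about 10 s of the 45 s allowed.

- **Moves:** I gripped the knob across its bar, lifted it straight up about 13 mm, and turned it 57.5° clockwise. I then lowered it in roughly 1 mm steps while reading the force, and let go about 2 mm above home so the spring dropped it in.
- **Notch position:** The notches turned out to sit about +0.07 rad off the marks. I aimed at the measured notch, about -1.03 rad, instead of the mark itself.
- **Pin force:** On the way down the only vertical load was the spring's pull, about 8.5 to 9.3 N. The readings showed no sign of the pin catching on a tooth. Sideways force at the wrist stayed below about 7 N.
- **Last checks:** The side view shows the knob at its fully-down height, the same as before the move, with the pointer at the tall peg. The gripper is open and well clear above it, the wrist force is about zero, and the things standing around look unmoved.
- **Disagreement:** The fixed cameras and the wrist camera placed the knob's axis about 3 mm apart. I used the wrist camera's value, and the low sideways forces while turning bore it out.

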